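Plug the air filter into the bench air coupler

ROBOT

A 6-joint arm with a two-finger parallel gripper is mounted at the origin on the work surface. World frame = base frame: x ahead of the robot, y to its left, z up, the work surface at z = 0. Lengths are in mm, angles in rad, forces in N, time in s.
With the tool pointing down it reaches from about 275 to 750 mm from the base axis. Payload 10.2 kg.
Tool frame: the origin (TCP) lies at the very end of the fingers, on their centre line; the grasp point (between the pads) lies 19 mm behind it; x points along the fingers, z is the direction in which the jaws open and shut, and the axes are right-handed (so a half turn about x gives the same grasp; the last joint's range is limited). The gripper opens to 85 mm and grips with 20 to 120 N. Pads are 22 mm wide; open, the fingers measure 114 mm over their backs; the gripper's body (76 mm by 85 mm) begins 54 mm behind the grasp point. The pads swing forward as they close: fully open they stand 13 mm farther back than shut.
Start: joints at [-1.39, 0.313, 1.498, -0, 1.331, -0.223], TCP at [206.269, -482.788, 231.294] pointing down, gripper open.
Joint ranges: [-2.94, 2.94], [-0.97, 2.17], [0.19, 2.56], [-1.23, 4.37], [0.02, 3.11], [-2.88, 2.88]. Speed limits (rad/s): [2.39, 2.39, 3.01, 3.14, 3.14, 3.14].

INTERFACE

Orientations are given as a unit quaternion [w, x, y, z].
In Python, from rig import sense, vision, job gives the robot as it stands. The module is installed in compiled form; this text tells all that it offers.
- The arm moves only by the shell command python3 -m pendant 'ROWS' [FORCE]. ROWS is JSON, a list of rows, each a list of 7 numbers: the turn, a rotation vector about the tool's x, y, z in rad, then the shift along the tool's x, y, z in cm, then the opening, from 0 (shut) to 1 (fully open). A call has exactly 5 rows; each row is the pose to reach, as a shift and turn from the pose commanded when the call began, along the tool's axes at that moment; what a row does not reach only later rows make up. A row lasts 1/8 s, in which the tool goes at most 62.5 mm and 10.7 degrees, less where a joint would pass 70% of its speed; a pose out of reach is approached as far as the arm can. A call with a gripper value outside its range is refused whole. The fingers move at their own pace and stop on an object; FORCE is the grip in N (left out, the last holds). Time passes only in rows, so rows that repeat a pose let the fingers close, or fill a call up. It gives the time, the measured TCP pose, the force and the opening at its end, in the units of the state.
- sense(): the state, without advancing time (a new reading comes with each control period).
- vision.capture(name): name is "scene" or "top" or "wrist"; returns the picture (420x560x3 uint8, red, green, blue); there is no depth.
- vision.calibration(name): a dict with "K" (3x3 intrinsics, pixels), "extrinsics" (4x4, takes a point from camera to world coordinates). Camera axes: x right, y up, looking along -z (the intrinsics and any distortion apply to the point x, -y, -z); pixel columns grow to the right and rows downward; lengths in mm; the calibration is good to about 2 mm. A picture is of the moment at which its call begins: read the wrist's pose just before it. calibration takes no time and is no camera call; for the wrist camera it gives the pose at the moment of the call.
- job.finish_job(): hands the job in, once; it reports no verdict.
The state is a dict: "time_s": time; "joints": joint angles; "dq": joint speeds; "tau": joint torques, N m; "eef_pos": TCP position; "ee_rot": TCP orientation; "force": force on the tool from outside, world axes, zero at the start; "wrist_torque": the same for the moment, N m; "grip_width": opening from 0.0 (shut) to 1.0 (fully open).
Only numpy, scipy, OpenCV 4.12 (cv2) and the standard library are available. Lean on these libraries where they do the work, as an engineer would, in place of code of your own. Each camera call takes 0.05 s, during which the arm holds its last target.

TASK

Fit the small cylindrical air filter from the rack to the bench air coupler: pull the coupler's sleeve back (down) until it stays back by itself and let go of it, then push the filter's plug gently down into the mouth until the sleeve springs forward and locks it, and let go. Feel for the bottom and do not force the plug; leave everything else as it stands.

Things in the scene. Friction and masses are not known exactly. Their poses are not given: they have to be found in the camera images.
- coupler_mouth (a point): Nominal centre of the upward mouth rim of the coupler (steel ring 30 mm across, brass sleeve below it), 125 mm above the table. z up, y along the manifold's long side. The mouth is a funnel 24 mm wide narrowing over 4 mm to a vertical round bore 19.2 mm wide. The real coupler sits with play in its clamp, which this reading does not show: see manifold.
- sleeve (a joint): How far the coupler's ribbed sleeve is pulled back, m: 0 forward (up), 0.011 hard stop back (down). 34 mm across, 30 mm tall; forward, it spans 6 to 36 mm below the rim, with 25 mm free below. Spring 3 to 5 N up. From about 10 mm it is caught and stays back when let go; only then can a plug enter past 12 mm. A plug pressed home trips it and it springs forward.
- filter_plug_center (a point): Centre of the air filter's grip: a smooth upright aluminium cylinder, 25 mm across, 34 mm tall (17 mm above and below this point), about 0.12 kg, z up. Collar 31 mm across, underside 21 mm below this point; nose tip 47 mm below. It hangs by its collar, nose down, in one of the rack's three holes.
- rack: Fixed black plug rack, 90 x 220 x 45 mm, origin at the centre of its underside, z up, long side along its y. Three vertical 25 mm holes in its top at y = -72, 0 and +72 mm; each holds one plug, in any order.
- cap_plug: steel blanking plug, a low wide button head 43 mm across and 20 mm tall; stands in the rack; bystander, leave alone; origin at the tip of its nose, 26 mm below the rack's top
- slim_plug: hose-tail plug with a thin barbed brass stem 11 mm across; stands in the rack; bystander, leave alone; origin at the tip of its nose, 26 mm below the rack's top
- screwdriver: bystander screwdriver, 190 mm long, lying on the table
- jar: bystander screw-top jar, 64 mm across, 85 mm tall; origin at its underside
- spool: bystander solder spool, 62 mm across, 44 mm tall; origin at its underside
- multimeter: bystander multimeter, 150 x 80 x 36 mm, lying; origin at its underside
- handheld: bystander handheld radio, 115 x 58 x 34 mm with a 110 mm antenna, lying; origin at its underside
- manifold: Fixed aluminium air block 70 x 200 x 45 mm (x, y, z), origin under its centre; the coupler stands on its middle, low fittings under 15 mm at its ends. The coupler's true axis may be up to 2 mm off coupler_mouth in x and in y (it shifts sideways under about 3 N, 2.5 mm at most) and its rim, sleeve and inside up to 9 mm higher or lower (that stays put).
- filter_plug: The same air filter, origin at the nose tip, z up. Nose 17.6 mm across with a 13 mm wide tapered tip and a groove. Inside the coupler it pushes a spring valve (3 to 5 N, friction extra). Home: the collar sits on the real rim, tip 26 mm below it; the catch trips in the last 1.5 mm; locked, it may ride up 1.5 mm. Over 30 N between plug and coupler damages them.
- valve (a joint): Height of the spring valve inside the bore, m: 0 = its start, just under the catch; about +0.0065 (up) while the sleeve is caught back; -0.009 (down) with a plug fully home. Moved only by the plug, never by hand.
There are look-alikes about, which are no part of the job. Leave any brown look-alike of the filter_plug alone.

How it is judged:
By the outcome, as a careful person would: the job done as asked, in the order asked, and still so for the second after the job is handed in, with the robot touching nothing.
It also fails if it takes over 53 s, if anything falls off the work surface, if the arm or the gripper's body presses on something with over 40 N, if the wrist force passes 120 N, or if a joint passes its speed limit or range.

## Working session

There is one attempt and no reset: what is moved stays moved. The work goes in short steps, Python scripts to look and compute and a shell command to move; the robot and the scene stay as the last step left them, time stands still between calls to the robot, and variables do not carry over. Pictures are saved under pics/ and viewed, and the job is handed in when it is done.

```bash
mkdir -p pics; python3 - <<'E'
from rig import sense, vision
import cv2
s=sense();print(s)
for n in ["scene","top","wrist"]:
    c=vision.calibration(n);print(n,c)
    im=vision.capture(n);cv2.imwrite(f"pics/{n}0.png",im[:,:,::-1])
E
```

```text
{'time_s': 0.0, 'joints': array([-1.39041120e+00,  3.13480180e-01,  1.49846874e+00,  8.22472258e-06,
        1.33102753e+00, -2.23415333e-01]), 'dq': array([ 0.00097382, -0.00108802, -0.00053452,  0.00066907,  0.00101575,
       -0.00090271]), 'tau': array([-2.88739298e-03, -4.12273550e+01, -2.59744906e+01, -3.60761396e-04,
        4.12837500e-03,  1.89001668e-05]), 'eef_pos': array([ 206.2137203 , -482.50674798,  230.70772802]), 'ee_rot': array([ 0.5897724 ,  0.38993374,  0.59044517, -0.3892232 ]), 'force': array([ 0.05356751,  0.47211407, -0.33578563]), 'wrist_torque': array([0.0022662, 0.0255859, 0.0040717]), 'grip_width': 1.0013160680541338}
scene {'K': array([[463.97560314,   0.        , 276.15584661],
       [  0.        , 463.97560314, 209.72134211],
       [  0.        ,   0.        ,   1.        ]]), 'extrinsics': array([[ 7.74679997e-01, -3.68152160e-01,  5.14135088e-01,
         1.13760926e+03],
       [ 6.32103720e-01,  4.27987214e-01, -6.45965814e-01,
        -8.17063082e+02],
       [ 1.77704659e-02,  8.25403496e-01,  5.64263483e-01,
         7.03507678e+02],
       [ 0
[... 420 characters left out ...]
+02],
       [-5.45304991e-04,  2.00976212e-01,  9.79595970e-01,
         1.18863759e+03],
       [ 0.00000000e+00,  0.00000000e+00,  0.00000000e+00,
         1.00000000e+00]])}
wrist {'K': array([[352.8903064 ,   0.        , 281.71529741],
       [  0.        , 352.8903064 , 210.27336531],
       [  0.        ,   0.        ,   1.        ]]), 'extrinsics': array([[ 3.93001768e-01,  8.73228869e-01,  2.88133567e-01,
         2.80714194e+02],
       [-9.19535560e-01,  3.73887392e-01,  1.21089106e-01,
        -4.51581750e+02],
       [-1.99100548e-03, -3.12537294e-01,  9.49903403e-01,
         3.72587733e+02],
       [ 0.00000000e+00,  0.00000000e+00,  0.00000000e+00,
         1.00000000e+00]])}
```

View pics/scene0.png

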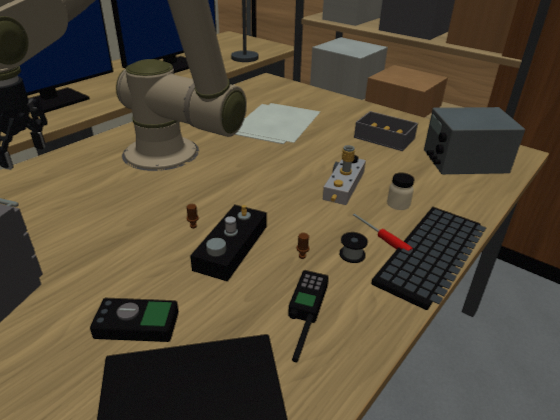

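View pics/top0.png

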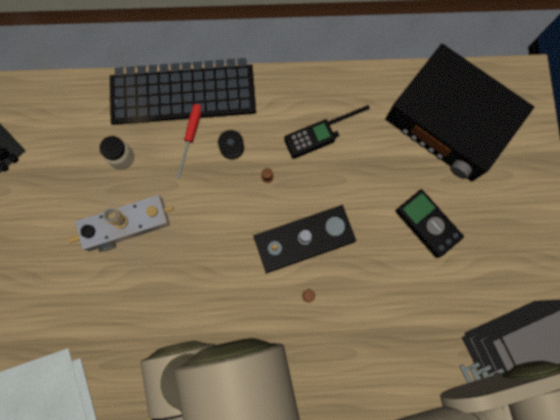

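View pics/wrist0.png

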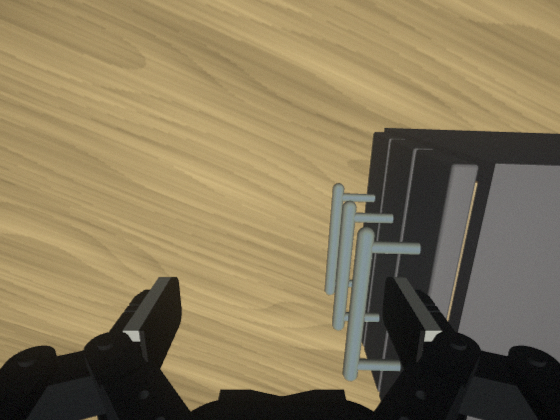

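The filter is the grey cylinder in the middle rack hole: top (305,237), scene (231,225). The coupler stands on the manifold at top (115,217), scene (347,160). The two brown look-alikes stand loose on the table. I'll enlarge both areas.

```bash
python3 - <<'E'
import cv2,numpy as np
t=cv2.imread("pics/top0.png");s=cv2.imread("pics/scene0.png")
def cr(im,x,y,w,h,k=6): return cv2.resize(im[y:y+h,x:x+w],None,fx=k,fy=k,interpolation=cv2.INTER_CUBIC)
cv2.imwrite("pics/c1.png",cr(t,65,180,120,80))
cv2.imwrite("pics/c2.png",cr(t,245,195,120,80))
cv2.imwrite("pics/c3.png",cr(s,305,135,80,80,7))
cv2.imwrite("pics/c4.png",cr(s,185,195,90,80,7))
E
```

```text
(no output)
```

View pics/c1.png

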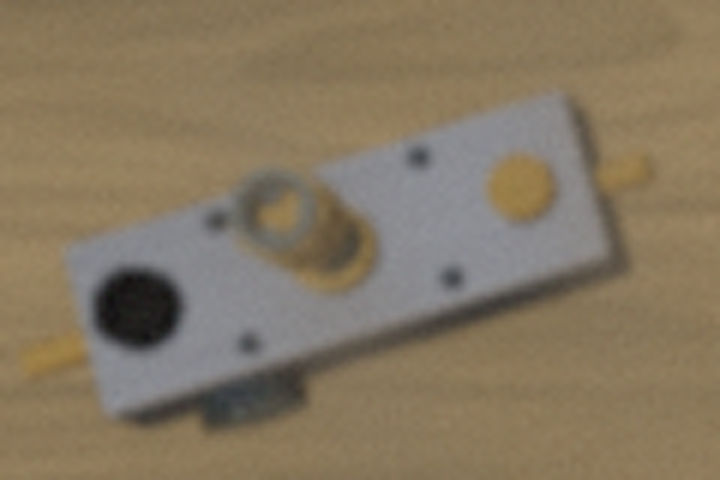

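View pics/c2.png

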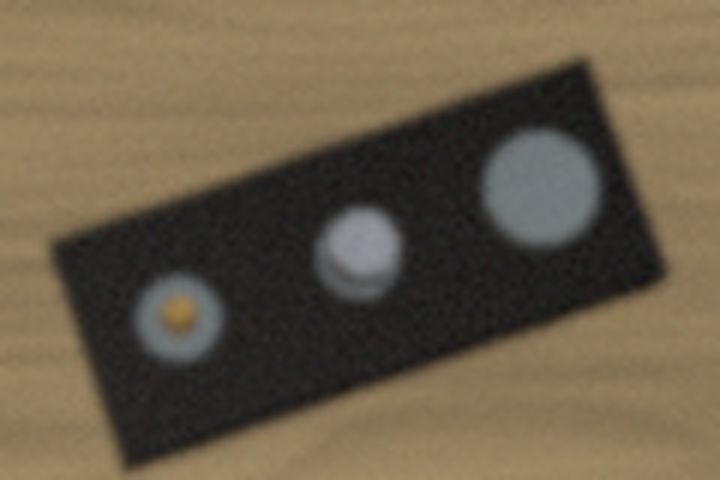

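View pics/c3.png

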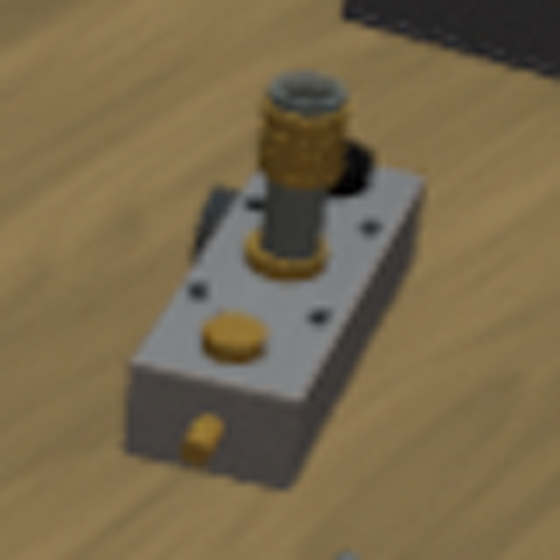

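View pics/c4.png

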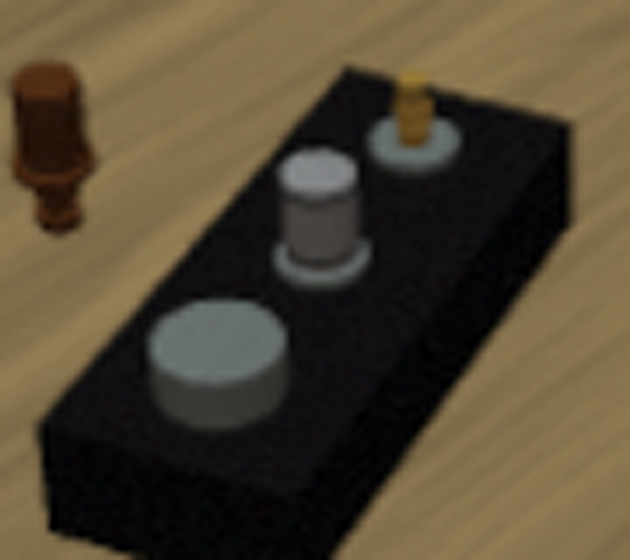

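```bash
cat > h.py <<'E'
import numpy as np, cv2
from rig import sense, vision
def ray(c,u,v):
    K,E=c["K"],c["extrinsics"]
    d=np.array([(u-K[0,2])/K[0,0],-(v-K[1,2])/K[1,1],-1.]); d=E[:3,:3]@d
    return E[:3,3],d/np.linalg.norm(d)
def atz(c,u,v,z):
    o,d=ray(c,u,v); return o+d*(z-o[2])/d[2]
def tri(*obs):
    A=np.zeros((3,3));b=np.zeros(3)
    for c,u,v in obs:
        o,d=ray(c,u,v);P=np.eye(3)-np.outer(d,d);A+=P;b+=P@o
    x=np.linalg.solve(A,b)
    return x,[round(float(np.linalg.norm(np.cross(x-ray(*ob)[0],ray(*ob)[1]))),2) for ob in obs]
def proj(c,p):
    K,E=c["K"],c["extrinsics"]; q=E[:3,:3].T@(np.array(p,float)-E[:3,3])
    return K[0,0]*q[0]/-q[2]+K[0,2], -K[1,1]*q[1]/-q[2]*1+K[1,2]
def rot(q):
    from scipy.spatial.transform import Rotation as R
    return R.from_quat([q[1],q[2],q[3],q[0]])
E
python3 - <<'E'
from h import *
np.set_printoptions(precision=2,suppress=True)
T=vision.calibration("top");S=vision.calibration("scene")
print("rim",tri((T,110.6,214.6),(S,348.4,147.9)))
print("filt",tri((T,305.1,234.9),(S,230.0,219.1)))
print("rim@125",atz(T,110.6,214.6,125),atz(S,348.4,147.9,125))
print("filt@83",atz(T,305.1,234.9,83),atz(S,230,219.1,83))
R=[atz(T,245+x/6-.4,195+y/6-.4,45) for x,y in [(585,60),(52,245),(127,467),(665,275)]]
M=[atz(T,65+x/6-.4,180+y/6-.4,45) for x,y in [(565,92),(65,250),(108,415),(612,262)]]
for n,Q in (("rack",R),("man",M)):
    Q=np.array(Q);print(n,Q.mean(0),np.linalg.norm(np.roll(Q,-1,0)-Q,axis=1)); e=Q[0]-Q[1];e2=Q[3]-Q[2];print([np.degrees(np.arctan2(a[1],a[0])) for a in (e,e2,Q[0]-Q[3],Q[1]-Q[2])])
s=sense();print(rot(s["ee_rot"]).as_matrix())
E
```

```text
rim (array([567.64, 212.81, 122.49]), [1.17, 1.17])
filt (array([ 515.44, -205.32,   82.67]), [0.35, 0.35])
rim@125 [566.22 211.18 125.  ] [570.57 209.75 125.  ]
filt@83 [ 515.16 -205.55   83.  ] [ 515.99 -205.37   83.  ]
rack [ 513.57 -206.11   45.  ] [216.78  88.68 216.32  87.9 ]
[np.float64(-72.48808059274289), np.float64(-72.28153779186948), np.float64(16.798980053046265), np.float64(17.103617182235553)]
man [564.17 212.47  45.  ] [198.29  66.78 197.05  69.83]
[np.float64(-73.63420313552281), np.float64(-74.51984581798231), np.float64(15.671296024594522), np.float64(16.728086965492572)]
[[-0.    0.92  0.39]
 [ 0.    0.39 -0.92]
 [-1.    0.   -0.  ]]
```

The rim triangulates to about (567,212,122) and the filter's top to (515,-205,83). Both fit the expected heights: the coupler rim at 125±9, and the filter top at 45+21+17=83. Next I'll work out the travel to a point over the coupler, with the jaws along the short axes of the rack and manifold (16.5°).

```bash
cat >> h.py <<'E'
def plan(p,yaw):
    from scipy.spatial.transform import Rotation as R
    s=sense(); M=rot(s["ee_rot"])
    a=np.radians(yaw); z=np.array([np.cos(a),np.sin(a),0]);x=np.array([0,0,-1.]);y=np.cross(z,x)
    W=R.from_matrix(np.array([x,y,z]).T)
    print("pos",s["eef_pos"].round(1),"turn",(M.inv()*W).as_rotvec().round(3),"shift cm",(M.inv().apply(np.array(p)-s["eef_pos"])/10).round(2),"F",s["force"].round(1),"t",round(s["time_s"],2),"g",round(s["grip_width"],3))
E
python3 -c "
from h import *
plan((567,212.5,236),16.5)"
```

```text
pos [ 206.3 -482.6  230.9] turn [-1.455e+00 -1.000e-03 -1.000e-03] shift cm [ -0.45  60.48 -49.74] F [-0.1  0.  -0. ] t 0.15 g 1.0
```

```bash
python3 -m pendant '[[-0.15,0,0,-0.1,4.8,-4,1],[-0.33,0,0,-0.2,9.6,-8,1],[-0.5,0,0,-0.3,14.4,-12,1],[-0.68,0,0,-0.4,19.2,-16,1],[-0.86,0,0,-0.5,24,-20,1]]' 60; python3 -c "
from h import *
plan((567,212.5,236),16.5)"
```

```text
time_s: 0.78
eef_pos: [348.8, -202.7, 236.4]
ee_rot: [0.699, 0.106, 0.699, -0.106]
force: [0.6, 0.4, 0.0]
grip_width: 0.998
pos [ 348.8 -202.7  236.4] turn [-0.59  0.    0.  ] shift cm [4.000e-02 4.612e+01 8.500e+00] F [0.6 0.4 0. ] t 0.78 g 0.998
```

```bash
python3 -m pendant '[[-0.15,0,0,0,6,1.1,1],[-0.3,0,0,0,12,2.2,1],[-0.45,0,0,0,18,3.3,1],[-0.59,0,0,0,24,4.4,1],[-0.59,0,0,0,30,5.5,1]]'; python3 -c "
from h import *
plan((567,212.5,236),16.5)"
```

```text
time_s: 1.4
eef_pos: [492.1, 66.8, 236.3]
ee_rot: [0.7, -0.1, 0.7, 0.1]
force: [0.5, -0.9, 1.2]
grip_width: 0.997
pos [492.1  66.8 236.3] turn [-0.003  0.     0.   ] shift cm [ 0.02 11.87 11.29] F [ 0.5 -0.9  1.2] t 1.4 g 0.997
```

```bash
python3 -m pendant '[[0,0,0,0,4,3.9,1],[0,0,0,0,8,7.6,1],[0,0,0,0,11.8,11.2,1],[0,0,0,0,11.8,11.2,1],[0,0,0,0,11.8,11.2,1]]'; python3 -c "
from h import *
plan((567,212.5,236),16.5)
c=vision.calibration('wrist')
np.save('pics/w1.npy',c,allow_pickle=True)
im=vision.capture('wrist')[:,:,::-1]
cv2.imwrite('pics/w1.png',im)
print(proj(c,(567,212,123)))
for n in ('top','scene'): cv2.imwrite(f'pics/{n}1.png',vision.capture(n)[:,:,::-1])
"
```

```text
time_s: 2.02
eef_pos: [565.8, 208.9, 235.9]
ee_rot: [0.7, -0.1, 0.7, 0.1]
force: [-0.3, -0.2, -0.4]
grip_width: 1.003
pos [565.8 208.9 235.9] turn [-0.005 -0.001  0.   ] shift cm [-0.01  0.31  0.22] F [-0.3 -0.2 -0.4] t 2.02 g 1.003
(np.float64(283.9806697760709), np.float64(202.02994248121527))
```

View pics/w1.png

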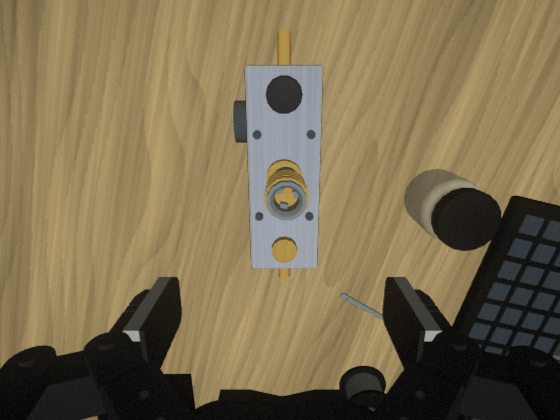

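```bash
python3 - <<'E'
import cv2
im=cv2.imread('pics/w1.png')
cv2.imwrite('pics/w1c.png',cv2.resize(im[150:230,240:330],None,fx=8,fy=8,interpolation=cv2.INTER_CUBIC)[:600])
E
```

```text
(no output)
```

View pics/w1c.png

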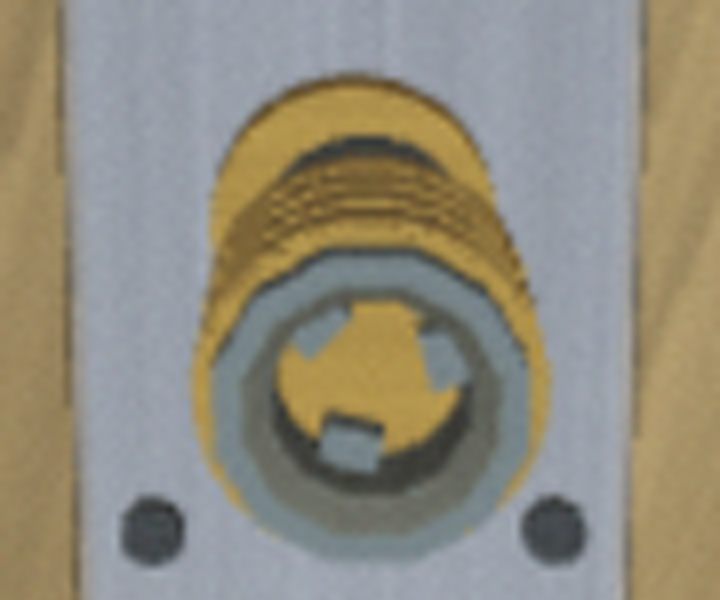

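```bash
python3 - <<'E'
from h import *
np.set_printoptions(precision=2,suppress=True)
c=np.load('pics/w1.npy',allow_pickle=True).item()
T=vision.calibration("top");S=vision.calibration("scene")
W=(c,286.0,200.2)
for z in (116,119,122,125,128): print(z,atz(*W,z),atz(T,110.6,214.6,z),atz(S,348.4,147.9,z))
print(tri(W,(S,348.4,147.9)),tri(W,(S,348.4,147.9),(T,110.6,214.6)))
o,d=ray(*W);q=o+d*(352.9*30/39.6)/(-(c["extrinsics"][:3,:3].T@d)[2]);print(q)
plan((567,212.5,236),16.5)
# manifold top corners at z=45: 
for u,v in [(246,66),(323,66),(317,268),(253,268)]: print(atz(c,u,v,45))
E
```

```text
116 [568.71 211.83 116.  ] [567.99 214.08 116.  ] [561.75 225.73 116.  ]
119 [568.43 212.68 119.  ] [567.4  213.12 119.  ] [564.69 220.4  119.  ]
122 [568.15 213.52 122.  ] [566.81 212.15 122.  ] [567.63 215.08 122.  ]
125 [567.87 214.37 125.  ] [566.22 211.18 125.  ] [570.57 209.75 125.  ]
128 [567.59 215.21 128.  ] [565.62 210.21 128.  ] [573.51 204.43 128.  ]
(array([568.2 , 213.78, 122.7 ]), [0.13, 0.13]) (array([567.78, 213.21, 122.16]), [0.5, 0.99, 1.4])
[568.22 213.32 121.28]
pos [565.9 208.3 236.6] turn [-0.01  0.    0.  ] shift cm [0.06 0.37 0.22] F [0.4 0.4 0.1] t 2.17 g 0.997
[507.11 299.46  45.  ]
[571.79 318.27  45.  ]
[627.52 129.83  45.  ]
[563.11 111.04  45.  ]
```

```bash
python3 -c "
from h import *
plan((568,213.5,79),16.3)"
```

```text
pos [565.9 208.3 236.6] turn [-0.003  0.     0.   ] shift cm [15.76  0.44  0.34] F [0.4 0.4 0.1] t 2.17 g 0.997
```

```bash
python3 -m pendant '[[0,0,0,3,0.42,0.3,1],[0,0,0,7,0.42,0.3,0.9],[0,0,0,11,0.42,0.3,0.8],[0,0,0,14.4,0.42,0.3,0.7],[0,0,0,15.7,0.42,0.3,0.7]]'; python3 -c "
from h import *
plan((568,213.5,79),16.3)
cv2.imwrite('pics/w2.png',vision.capture('wrist')[:,:,::-1])
a=vision.capture('scene')[:,:,::-1];cv2.imwrite('pics/s2.png',cv2.resize(a[90:240,270:430],None,fx=4,fy=4))
"
```

```text
time_s: 2.8
eef_pos: [567.0, 213.4, 78.0]
ee_rot: [0.699, -0.099, 0.701, 0.099]
force: [0.4, 0.1, 0.3]
grip_width: 0.697
pos [567.  213.4  78. ] turn [-0.003 -0.002 -0.   ] shift cm [-0.1  -0.01  0.1 ] F [0.4 0.1 0.3] t 2.8 g 0.697
```

View pics/w2.png

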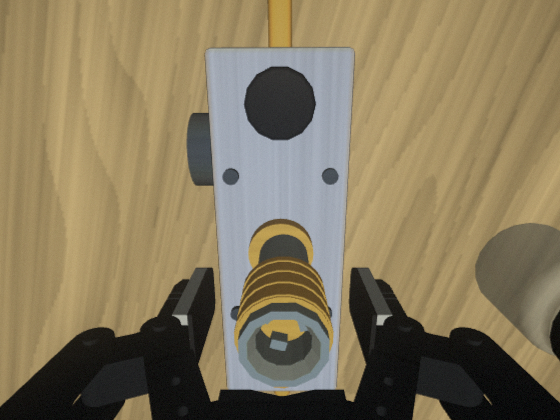

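View pics/s2.png

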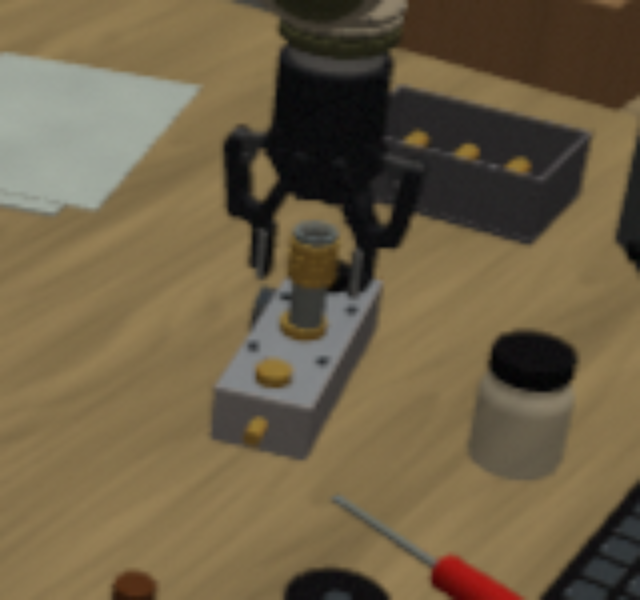

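The fingers straddle the sleeve: pads at columns 213 and 351, sleeve centred at about 283. The tips are clear of the manifold, so I'm closing.

```bash
python3 -m pendant '[[0,0,0,0,0,0.05,0.5],[0,0,0,0,0,0.05,0.3],[0,0,0,0,0,0.05,0.3],[0,0,0,0,0,0.05,0.3],[0,0,0,0,0,0.05,0.3]]' 40; python3 -c "
from h import *
plan((568,213.5,68),16.3)"
```

```text
time_s: 3.52
eef_pos: [568.6, 214.4, 79.7]
ee_rot: [0.7, -0.1, 0.7, 0.1]
force: [-0.0, -0.6, 3.7]
grip_width: 0.378
pos [568.6 214.4  79.7] turn [-0.001  0.001  0.   ] shift cm [ 1.17 -0.07 -0.08] F [-0.  -0.6  3.7] t 3.52 g 0.378
```

```bash
python3 -m pendant '[[0,0,0,0.25,0,0,0.3],[0,0,0,0.5,0,0,0.3],[0,0,0,0.75,0,0,0.3],[0,0,0,0.9,0,0,0.3],[0,0,0,0.95,0,0,0.3]]'
```

```text
time_s: 4.15
eef_pos: [568.5, 214.4, 70.0]
ee_rot: [0.7, -0.1, 0.7, 0.1]
force: [0.1, -1.1, 7.6]
grip_width: 0.378
```

```bash
python3 -m pendant '[[0,0,0,0.05,0,0,0.3],[0,0,0,0.1,0,0,0.3],[0,0,0,0.14,0,0,0.3],[0,0,0,0.16,0,0,0.3],[0,0,0,0.16,0,0,0.3]]'
```

```text
time_s: 4.78
eef_pos: [568.8, 214.5, 69.9]
ee_rot: [0.701, -0.1, 0.699, 0.1]
force: [-2.4, -1.9, 15.7]
grip_width: 0.381
```

The force rose from 7.6 to 15.7 N with no further travel, so that's the hard stop. I'll open and check.

```bash
python3 -m pendant '[[0,0,0,0,0,0,0.7],[0,0,0,0,0,0,0.8],[0,0,0,0,0,0,0.8],[0,0,0,-2,0,0,0.8],[0,0,0,-6,0,0,0.9]]'; python3 -c "
from h import *
plan((568,213.5,68),16.3)
c=vision.calibration('wrist');np.save('pics/w3.npy',c,allow_pickle=True)
cv2.imwrite('pics/w3.png',vision.capture('wrist')[:,:,::-1])
a=vision.capture('scene')[:,:,::-1];cv2.imwrite('pics/s3f.png',a);cv2.imwrite('pics/s3.png',cv2.resize(a[110:210,295:395],None,fx=6,fy=6,interpolation=cv2.INTER_CUBIC))
"
```

```text
time_s: 5.4
eef_pos: [567.3, 214.2, 127.2]
ee_rot: [0.699, -0.1, 0.702, 0.1]
force: [-0.6, 0.4, 0.5]
grip_width: 0.9
pos [567.3 214.2 127.2] turn [-0.002 -0.004 -0.001] shift cm [ 5.92 -0.09  0.08] F [-0.6  0.4  0.5] t 5.4 g 0.9
```

View pics/w3.png

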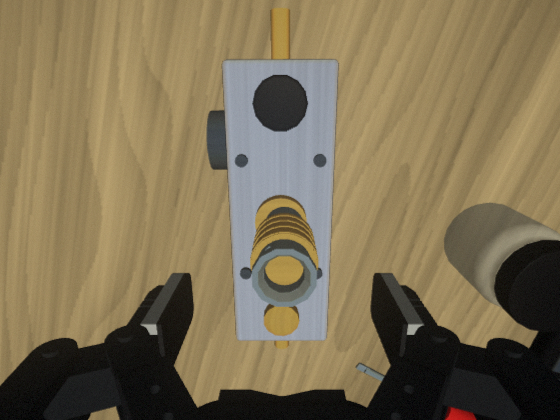

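View pics/s3.png

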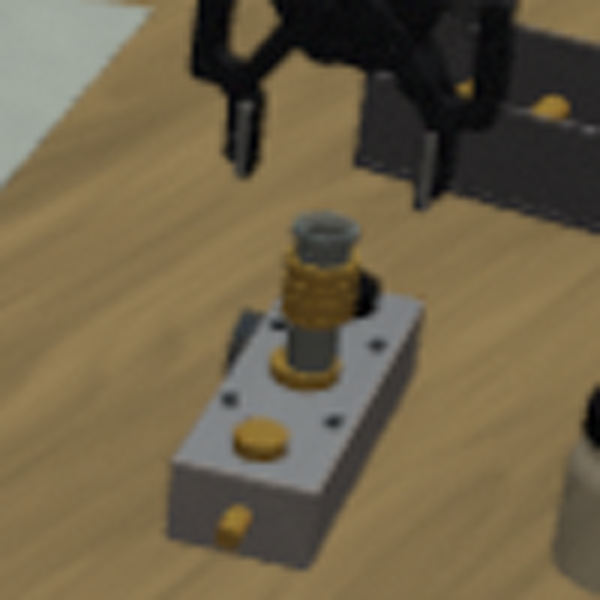

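The sleeve stays back: the steel neck shows between rim and sleeve, and the valve is up in the mouth. I'll locate the rim again.

```bash
python3 - <<'E'
import cv2
im=cv2.imread('pics/w3.png')
cv2.imwrite('pics/w3c.png',cv2.resize(im[240:315,240:330],None,fx=8,fy=8,interpolation=cv2.INTER_CUBIC))
E
```

```text
(no output)
```

View pics/w3c.png

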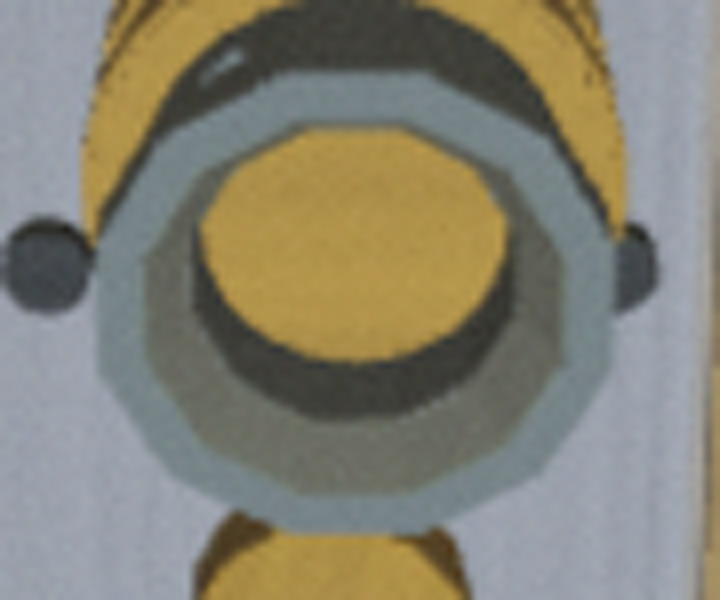

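```bash
python3 - <<'E'
from h import *
np.set_printoptions(precision=2,suppress=True)
c=np.load('pics/w3.npy',allow_pickle=True).item();c1=np.load('pics/w1.npy',allow_pickle=True).item()
W=(c,284.1,277.3)
for z in (119,122,125): print(z,atz(*W,z))
o,d=ray(*W);q=o+d*(352.9*30/64.75)/(-(c["extrinsics"][:3,:3].T@d)[2]);print(q)
S=vision.calibration("scene")
print(tri(W,(c1,286.,200.2)))
# scene rim from s3: (326,227)/6
print(tri(W,(S,295+326/6-.4,110+227/6-.4)))
plan((515.4,-205.4,190),16.8)
E
```

```text
119 [569.69 211.61 119.  ]
122 [569.22 213.19 122.  ]
125 [568.75 214.78 125.  ]
[569.03 213.86 123.26]
(array([568.4 , 214.28, 124.27]), [0.48, 0.48])
(array([569.12, 214.5 , 124.21]), [0.28, 0.28])
pos [570.  214.8 132.1] turn [-0.01  0.01  0.  ] shift cm [ -5.88 -38.82 -16.94] F [ 0.3 -0.4 -0.3] t 5.5 g 0.899
```

```bash
python3 -m pendant '[[0,0,0,-5.9,-2,-0.8,0.9],[0,0,0,-6,-8,-3.4,0.9],[0,0,0,-6,-13.7,-6,0.8],[0,0,0,-6,-19.4,-8.5,0.8],[0,0,0,-6,-25,-11,0.8]]'; python3 -c "
from h import *
plan((515.4,-205.4,190),16.8)"
```

```text
time_s: 6.12
eef_pos: [531.9, -56.4, 187.6]
ee_rot: [0.7, -0.1, 0.7, 0.1]
force: [0.8, -0.4, -0.1]
grip_width: 0.799
pos [531.9 -56.4 187.6] turn [-0.01  -0.001 -0.   ] shift cm [ -0.24 -13.84  -5.75] F [ 0.8 -0.4 -0.1] t 6.12 g 0.799
```

```bash
python3 -m pendant '[[-0.01,0,0,0,-5,-2.1,0.8],[-0.01,0,0,0,-10,-4.2,0.8],[-0.01,0,0,0,-13.8,-5.8,0.8],[-0.01,0,0,0,-13.8,-5.8,0.8],[-0.01,0,0,0,-13.8,-5.8,0.8]]'; python3 -c "
from h import *
c=vision.calibration('wrist');np.save('pics/w4.npy',c,allow_pickle=True)
plan((515.4,-205.4,190),16.8)
a=vision.capture('wrist')[:,:,::-1]
cv2.imwrite('pics/w4.png',a)
print(proj(c,(515.4,-205.4,83)))
"
```

```text
time_s: 6.75
eef_pos: [515.4, -202.7, 187.7]
ee_rot: [0.699, -0.103, 0.7, 0.104]
force: [-0.4, 0.7, -0.7]
grip_width: 0.798
pos [ 515.4 -202.7  187.7] turn [-0.    -0.    -0.001] shift cm [-0.23 -0.26 -0.08] F [-0.4  0.7 -0.7] t 6.75 g 0.798
(np.float64(280.0923373354237), np.float64(212.2059428510878))
```

View pics/w4.png

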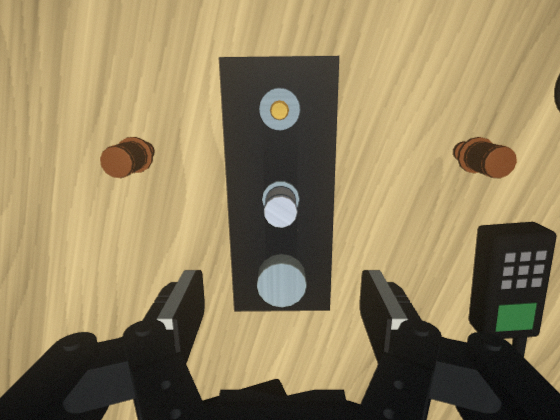

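```bash
python3 -m pendant '[[0,0,0,5,-0.25,-0.05,0.7],[0,0,0,9.5,-0.25,-0.05,0.6],[0,0,0,12.5,-0.25,-0.05,0.6],[0,0,0,13.5,-0.25,-0.05,0.6],[0,0,0,13.5,-0.25,-0.05,0.6]]'; python3 -c "
from h import *
plan((515.4,-205.4,52),16.8)
a=vision.capture('wrist')[:,:,::-1]
cv2.imwrite('pics/w5.png',a)
a=vision.capture('scene')[:,:,::-1];cv2.imwrite('pics/s5.png',cv2.resize(a[140:290,160:320],None,fx=4,fy=4,interpolation=cv2.INTER_CUBIC))
"
```

```text
time_s: 7.42
eef_pos: [516.1, -205.4, 53.6]
ee_rot: [0.7, -0.104, 0.699, 0.104]
force: [-0.4, -0.1, 0.4]
grip_width: 0.601
pos [ 516.1 -205.4   53.6] turn [0.001 0.    0.   ] shift cm [ 0.16  0.02 -0.07] F [-0.4 -0.1  0.4] t 7.42 g 0.601
```

View pics/w5.png

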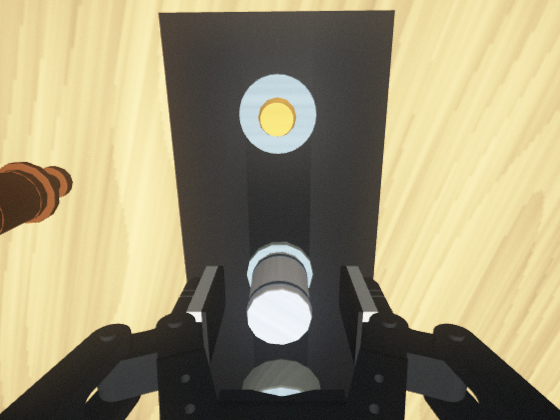

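View pics/s5.png

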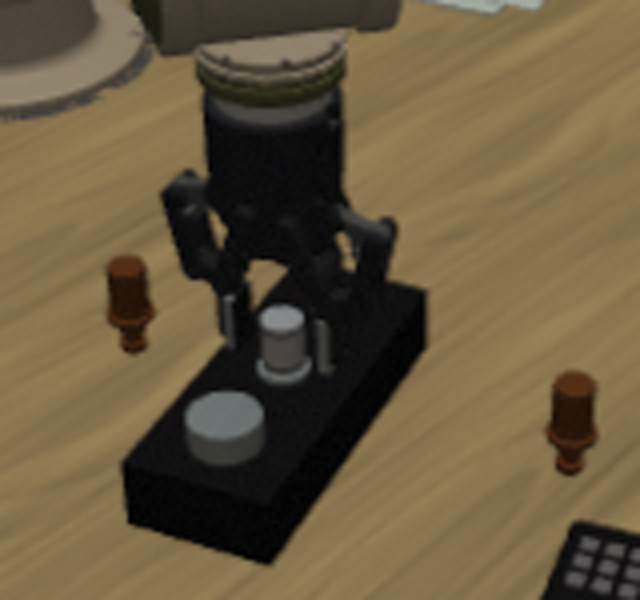

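The pads flank the filter: faces at columns 219 and 346, filter centred at about 280, so the jaws are about 1 mm off. I'll correct that and close.

```bash
python3 -m pendant '[[0,0,0,0.1,0,-0.08,0.5],[0,0,0,0.1,0,-0.08,0.35],[0,0,0,0.1,0,-0.08,0.2],[0,0,0,0.1,0,-0.08,0.2],[0,0,0,0.1,0,-0.08,0.2]]' 45; python3 -c "
from h import *
plan((515.4,-205.4,52),16.8)"
```

```text
time_s: 8.15
eef_pos: [515.2, -206.3, 52.8]
ee_rot: [0.7, -0.103, 0.699, 0.103]
force: [-2.2, 0.7, 6.1]
grip_width: 0.283
pos [ 515.2 -206.3   52.8] turn [-0.     0.     0.001] shift cm [0.08 0.08 0.05] F [-2.2  0.7  6.1] t 8.15 g 0.283
```

```bash
python3 -m pendant '[[0,0,0,-0.5,0,0,0.2],[0,0,0,-2.5,0,0,0.2],[0,0,0,-6,0,0,0.2],[0,0,0,-11,0,0,0.2],[0,0,0,-13.7,0,0,0.2]]'; python3 -c "
from h import *
plan((569,214,190),16.5)
"
```

```text
time_s: 8.78
eef_pos: [515.4, -206.4, 191.7]
ee_rot: [0.7, -0.104, 0.699, 0.103]
force: [-0.1, -0.7, -0.3]
grip_width: 0.284
pos [ 515.4 -206.4  191.7] turn [0.005 0.002 0.002] shift cm [ 0.12 38.7  17.28] F [-0.1 -0.7 -0.3] t 8.78 g 0.284
```

```bash
python3 -m pendant '[[0,0,0,0,3,1.3,0.2],[0,0,0,0,8.5,3.8,0.2],[0,0,0,0,14,6.3,0.2],[0,0,0,0,19.5,8.7,0.2],[0,0,0,0,25,11.2,0.2]]'; python3 -c "
from h import *
plan((569,214,190),16.5)
"
```

```text
time_s: 9.4
eef_pos: [549.9, 67.4, 189.3]
ee_rot: [0.7, -0.103, 0.7, 0.103]
force: [0.5, -0.9, -1.1]
grip_width: 0.28
pos [549.9  67.4 189.3] turn [0.005 0.    0.   ] shift cm [-0.07 13.48  6.06] F [ 0.5 -0.9 -1.1] t 9.4 g 0.28
```

```bash
python3 -m pendant '[[0,0,0,0,5,2.2,0.2],[0,0,0,0,9.5,4.3,0.2],[0,0,0,0,12.6,5.7,0.2],[0,0,0,0,13.4,6,0.2],[0,0,0,0,13.4,6,0.2]]'; python3 -c "
from h import *
c=vision.calibration('wrist');np.save('pics/w6.npy',c,allow_pickle=True)
plan((569,214,160),16.5)
a=vision.capture('wrist')[:,:,::-1]
cv2.imwrite('pics/w6.png',a)
a=vision.capture('scene')[:,:,::-1];cv2.imwrite('pics/s6.png',cv2.resize(a[90:210,285:405],None,fx=5,fy=5,interpolation=cv2.INTER_CUBIC))
a=vision.capture('top')[:,:,::-1];cv2.imwrite('pics/t6.png',a)
"
```

```text
time_s: 10.02
eef_pos: [568.6, 210.9, 189.0]
ee_rot: [0.699, -0.103, 0.7, 0.103]
force: [-0.4, 0.6, -1.0]
grip_width: 0.276
pos [568.6 210.9 189. ] turn [ 0.005 -0.001  0.   ] shift cm [2.9  0.29 0.13] F [-0.4  0.6 -1. ] t 10.03 g 0.276
```

View pics/w6.png

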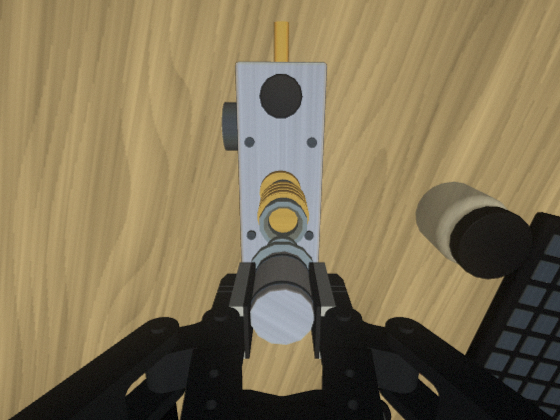

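View pics/s6.png

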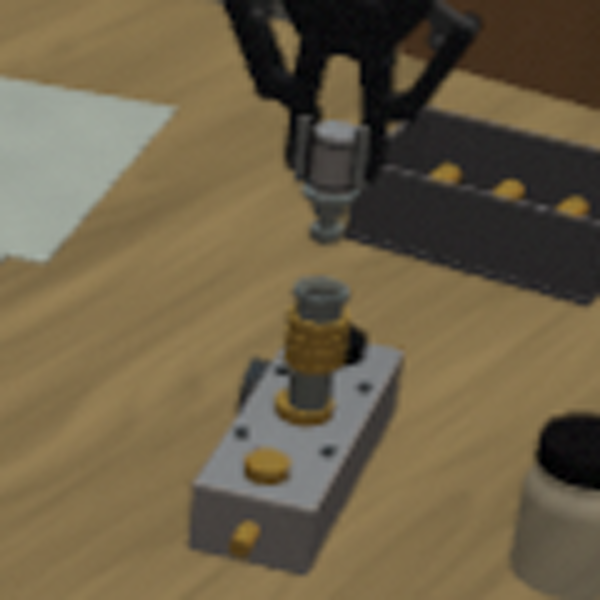

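The filter hangs upright in the jaws above the mouth, and the sleeve is still back. A zoomed wrist crop will give the lateral offset within this one image.

```bash
python3 - <<'E'
import cv2
im=cv2.imread('pics/w6.png')
cv2.imwrite('pics/w6c.png',cv2.resize(im[190:350,220:345],None,fx=4,fy=4,interpolation=cv2.INTER_CUBIC)[:600])
E
```

```text
(no output)
```

View pics/w6c.png

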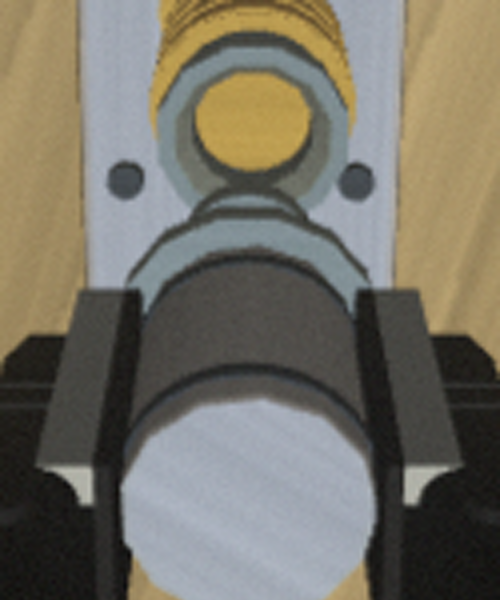

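```bash
python3 - <<'E'
from h import *
np.set_printoptions(precision=2,suppress=True)
c=np.load('pics/w6.npy',allow_pickle=True).item()
for z in (121.5,123.5): print("rim",atz(c,283.0,222.6,z))
for z in (217,219.5,222): print("filt",atz(c,282.1,316.4,z))
o,d=ray(c,282.1,316.4);print(o+d*137.8/(-(c["extrinsics"][:3,:3].T@d)[2]))
plan((569,214,160),16.5)
E
```

```text
rim [568.99 213.92 121.5 ]
rim [568.77 214.62 123.5 ]
filt [569.18 211.35 217.  ]
filt [568.68 213.02 219.5 ]
filt [568.17 214.69 222.  ]
[570.04 208.5  212.74]
pos [568.8 210.  189.3] turn [ 0. -0.  0.] shift cm [2.93 0.38 0.13] F [ 0.1  0.1 -2.1] t 10.18 g 0.28
```

```bash
python3 -m pendant '[[0,0,0,0.8,0.1,0.05,0.2],[0,0,0,1.6,0.25,0.07,0.2],[0,0,0,2.3,0.25,0.07,0.2],[0,0,0,2.6,0.25,0.07,0.2],[0,0,0,2.6,0.25,0.07,0.2]]'; python3 -c "
from h import *
plan((569,214,131),16.5)
a=vision.capture('wrist')[:,:,::-1]
cv2.imwrite('pics/w7.png',cv2.resize(a[190:350,220:345],None,fx=4,fy=4,interpolation=cv2.INTER_CUBIC)[:600])
a=vision.capture('scene')[:,:,::-1];cv2.imwrite('pics/s7.png',cv2.resize(a[110:180,310:380],None,fx=8,fy=8,interpolation=cv2.INTER_CUBIC))
a=vision.capture('top')[:,:,::-1];cv2.imwrite('pics/t7.png',cv2.resize(a[180:250,70:150],None,fx=7,fy=7,interpolation=cv2.INTER_CUBIC))
"
```

```text
time_s: 10.8
eef_pos: [568.7, 213.7, 163.0]
ee_rot: [0.699, -0.103, 0.7, 0.103]
force: [-0.2, -0.1, -0.4]
grip_width: 0.28
pos [568.7 213.7 163. ] turn [ 0.005 -0.    -0.   ] shift cm [3.2  0.02 0.04] F [-0.2 -0.1 -0.4] t 10.8 g 0.28
```

View pics/w7.png

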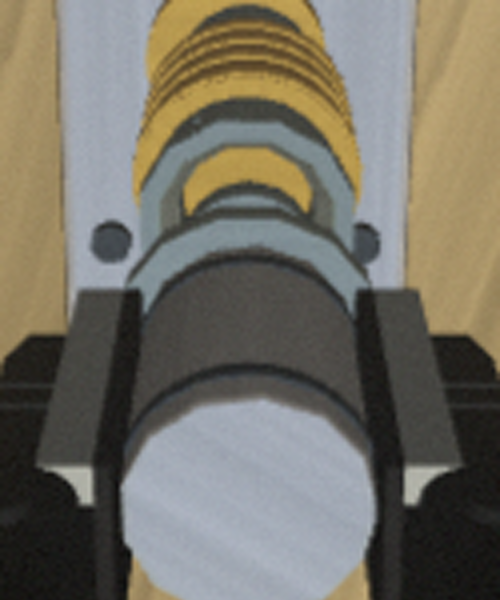

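View pics/s7.png

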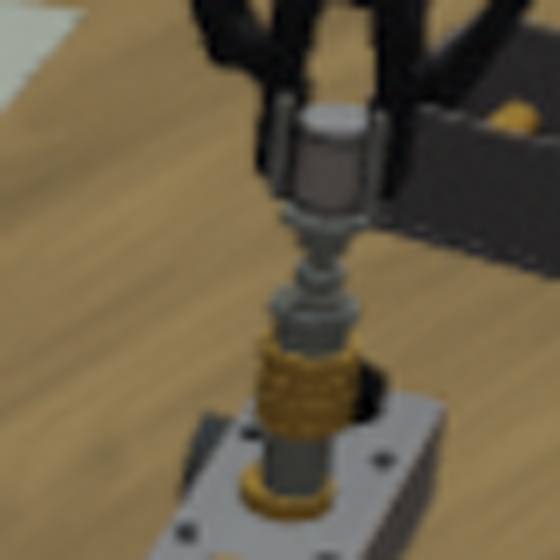

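View pics/t7.png

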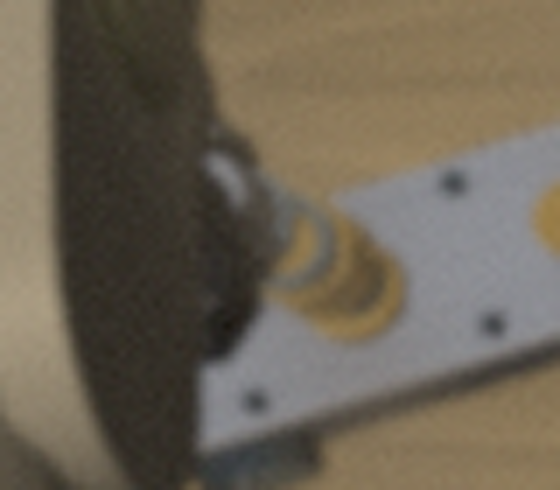

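Plug and mouth axes agree to about 0.5 mm in the wrist view and within a pixel in the scene view. I'll go in gently.

```bash
python3 -m pendant '[[0,0,0,0.3,0,0,0.2],[0,0,0,0.6,0,0,0.2],[0,0,0,0.9,0,0,0.2],[0,0,0,1.1,0,0,0.2],[0,0,0,1.2,0,0,0.2]]'
```

```text
time_s: 11.58
eef_pos: [568.7, 213.8, 151.0]
ee_rot: [0.699, -0.103, 0.7, 0.103]
force: [0.4, 0.1, -0.9]
grip_width: 0.276
```

```bash
python3 -m pendant '[[0,0,0,0.15,0,0,0.2],[0,0,0,0.3,0,0,0.2],[0,0,0,0.45,0,0,0.2],[0,0,0,0.6,0,0,0.2],[0,0,0,0.7,0,0,0.2]]'
```

```text
time_s: 12.2
eef_pos: [569.2, 213.8, 145.6]
ee_rot: [0.7, -0.103, 0.699, 0.103]
force: [-1.4, -0.0, 8.1]
grip_width: 0.278
```

```bash
python3 -m pendant '[[0,0,0,0.06,0,0,0.2],[0,0,0,0.12,0,0,0.2],[0,0,0,0.18,0,0,0.2],[0,0,0,0.24,0,0,0.2],[0,0,0,0.3,0,0,0.2]]'
```

```text
time_s: 12.82
eef_pos: [569.2, 213.8, 142.6]
ee_rot: [0.7, -0.103, 0.699, 0.103]
force: [-2.4, -1.7, 7.8]
grip_width: 0.28
```

```bash
python3 -m pendant '[[0,0,0,0.06,-0.02,-0.03,0.2],[0,0,0,0.12,-0.05,-0.06,0.2],[0,0,0,0.2,-0.05,-0.06,0.2],[0,0,0,0.28,-0.05,-0.06,0.2],[0,0,0,0.35,-0.05,-0.06,0.2]]'
```

```text
time_s: 13.45
eef_pos: [569.0, 213.2, 139.3]
ee_rot: [0.701, -0.103, 0.698, 0.103]
force: [-1.5, -0.8, 8.7]
grip_width: 0.278
```

```bash
python3 -m pendant '[[0,0,0,0.06,-0.02,-0.03,0.2],[0,0,0,0.12,-0.03,-0.05,0.2],[0,0,0,0.2,-0.03,-0.05,0.2],[0,0,0,0.28,-0.03,-0.05,0.2],[0,0,0,0.35,-0.03,-0.05,0.2]]'; python3 -c "
from h import *
a=vision.capture('scene')[:,:,::-1];cv2.imwrite('pics/s8.png',cv2.resize(a[110:180,310:380],None,fx=8,fy=8,interpolation=cv2.INTER_CUBIC))
"
```

```text
time_s: 14.08
eef_pos: [568.8, 212.9, 135.9]
ee_rot: [0.701, -0.103, 0.698, 0.103]
force: [0.2, 0.0, 8.0]
grip_width: 0.276
```

View pics/s8.png

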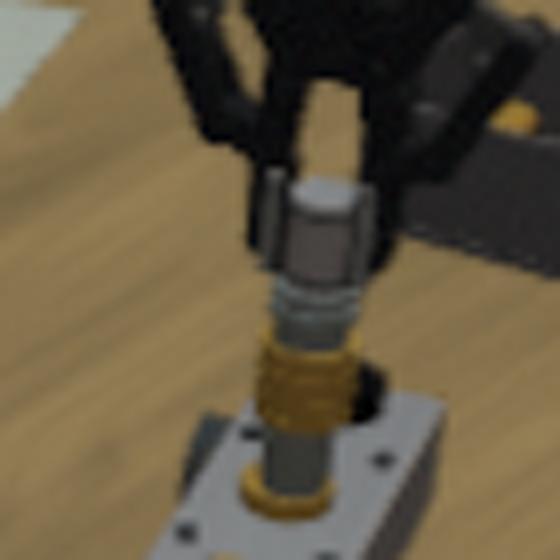

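The gap between collar and rim is small now and the sleeve is still back. I'll finish in small steps.

```bash
python3 -m pendant '[[0,0,0,0.03,0,0,0.2],[0,0,0,0.06,0,0,0.2],[0,0,0,0.09,0,0,0.2],[0,0,0,0.12,0,0,0.2],[0,0,0,0.15,0,0,0.2]]'
```

```text
time_s: 14.75
eef_pos: [568.8, 212.9, 134.4]
ee_rot: [0.701, -0.103, 0.698, 0.103]
force: [-0.9, 0.3, 8.6]
grip_width: 0.276
```

```bash
python3 -m pendant '[[0,0,0,0.02,0,0,0.2],[0,0,0,0.04,0,0,0.2],[0,0,0,0.06,0,0,0.2],[0,0,0,0.08,0,0,0.2],[0,0,0,0.1,0,0,0.2]]'
```

```text
time_s: 15.38
eef_pos: [568.3, 212.8, 132.1]
ee_rot: [0.7, -0.103, 0.699, 0.103]
force: [1.4, 2.4, 7.0]
grip_width: 0.277
```

```bash
python3 -m pendant '[[0,0,0,0.02,0,0,0.2],[0,0,0,0.04,0,0,0.2],[0,0,0,0.06,0,0,0.2],[0,0,0,0.08,0,0,0.2],[0,0,0,0.1,0,0,0.2]]';  python3 -c "
from h import *
a=vision.capture('scene')[:,:,::-1];cv2.imwrite('pics/s9.png',cv2.resize(a[110:180,310:380],None,fx=8,fy=8,interpolation=cv2.INTER_CUBIC))
"
```

```text
time_s: 16.0
eef_pos: [568.5, 212.8, 132.0]
ee_rot: [0.7, -0.103, 0.699, 0.103]
force: [0.4, 1.2, 11.8]
grip_width: 0.278
```

View pics/s9.png

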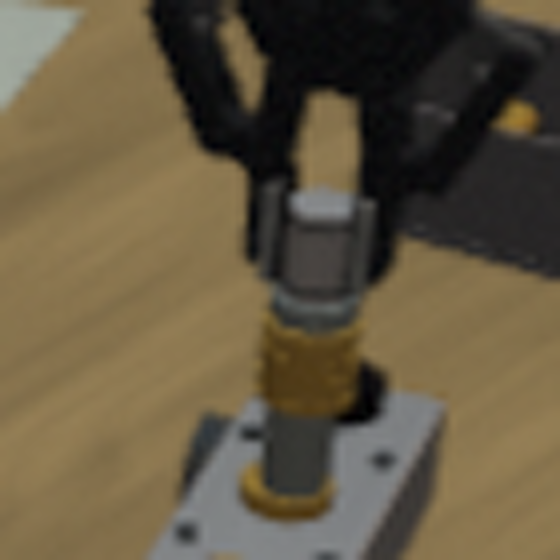

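The sleeve has sprung forward: its lower edge is at row 161.3, against 161.4 originally and 164 when back. The force rose to 12 N at the bottom, so I'm releasing and backing straight up.

```bash
python3 -m pendant '[[0,0,0,-0.08,0,0,0.4],[0,0,0,-0.08,0,0,0.6],[0,0,0,-0.08,0,0,0.7],[0,0,0,-0.08,0,0,0.7],[0,0,0,-3,0,0,0.7]]'; python3 -m pendant '[[0,0,0,-5,0,0,0.7],[0,0,0,-10,0,0,0.7],[0,0,0,-10,-3,0,0.7],[0,0,0,-10,-3,0,0.7],[0,0,0,-10,-3,0,0.7]]';python3 -c "
from h import *
plan((569,214,131),16.5)
c=vision.calibration('wrist')
cv2.imwrite('pics/w10.png',vision.capture('wrist')[:,:,::-1])
print(proj(c,(569,214,123.5)))
a=vision.capture('scene')[:,:,::-1];cv2.imwrite('pics/s10.png',cv2.resize(a[110:180,310:380],None,fx=8,fy=8,interpolation=cv2.INTER_CUBIC));cv2.imwrite('pics/s10f.png',a)
"
```

```text
time_s: 16.68
eef_pos: [566.8, 212.4, 159.0]
ee_rot: [0.698, -0.103, 0.701, 0.103]
force: [-0.1, 0.7, 0.5]
grip_width: 0.699
time_s: 17.3
eef_pos: [576.2, 184.3, 260.2]
ee_rot: [0.699, -0.103, 0.7, 0.103]
force: [0.6, 0.5, -0.7]
grip_width: 0.7
pos [576.2 184.3 260.2] turn [ 0.005 -0.001 -0.   ] shift cm [12.92  3.05  0.18] F [ 0.6  0.5 -0.7] t 17.3 g 0.7
(np.float64(283.44161539921447), np.float64(159.7525606973956))
```

View pics/w10.png

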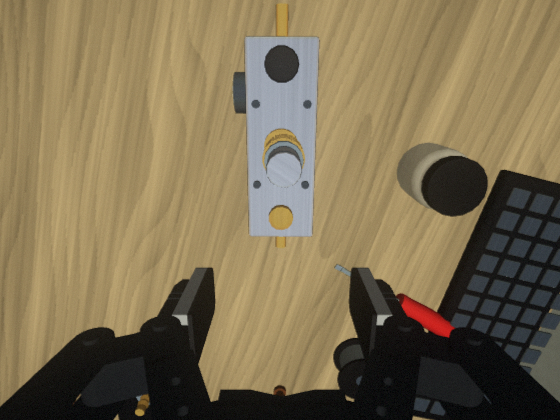

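View pics/s10.png

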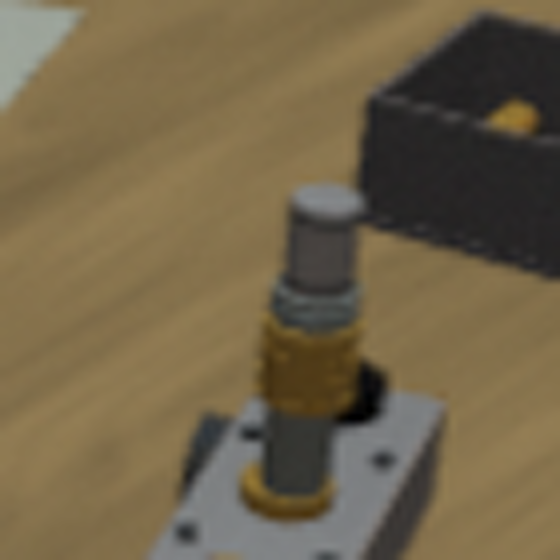

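View pics/s10f.png

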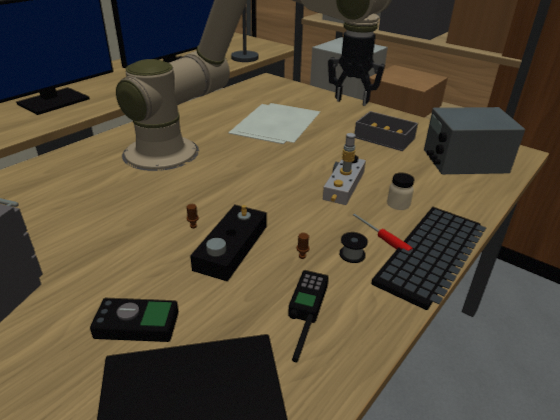

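The filter stands upright with its collar on the rim, having ridden up less than 1 mm. It stays there against the valve spring, the sleeve is forward, and nothing else in the scene has moved. I'm handing in.

```bash
python3 -c "
from rig import job
print(job.finish_job())"
```

```text
the job is handed in; nothing more can be done
None
```

The air filter is fitted in the bench coupler and looks locked. I handed the job in at about 17.4 s, well inside the 53 s limit.

- **Sleeve:** I gripped it and pulled it down to its hard stop, where the force rose to 15.7 N. After I let go, the pictures showed it staying back by itself.
- **Plug:** I took the aluminium filter from the middle rack hole and fed the plug in with small steps. The readings between steps were about 8 N, rising to about 12 N at the bottom, where I stopped. That is below the 30 N limit, though force was only read at the end of each move, so a brief peak in between would not show.
- **Last checks:** With the gripper clear, the sleeve's lower edge was back at its original row in the scene picture. The collar sat at the rim with an apparent ride-up under 1 mm, and the valve spring did not push the plug out. In the last pictures the other objects and the brown look-alikes looked to be where they started.
- **Limits of the checks:** I judged the lock from the pictures and the force readings, not with a pull test. The different views disagreed by 1 to 2 mm on the rim position. I shifted the plug about 1 mm during insertion, until the side force at that point was close to zero. In the last few millimetres it read up to 2.4 N per axis, and 1.2 N at the bottom.

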